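# Bolt the pick-and-mix chocolate bin shut

## Robot

A 7-joint arm with a two-finger parallel gripper is mounted at the origin on the work surface. World frame = base frame: x ahead of the robot, y to its left, z up, the work surface at z = 0. Lengths are in m, angles in rad, forces in N, time in s.
With the tool pointing down it reaches from about 0.425 to 0.875 m from the base axis. Payload 9.9 kg.
Tool frame: the origin (TCP) lies at the very end of the fingers, on their centre line; the grasp point (between the pads) lies manip.grip_point_offset behind it (manip.grip_point_offset is the distance from the TCP to the grasp point, in m); z points along the fingers, y is the line along which they close (so a half turn about z gives the same grasp; the last joint's range is limited). The gripper opens to 85 mm and grips with 20 to 120 N. Pads are 22 mm wide; open, the fingers measure 114 mm over their backs; the gripper's body (76 mm by 85 mm) begins 54 mm behind the grasp point. The pads swing forward as they close: fully open they stand 13 mm farther back than shut.
Start: joints at [1.189, 0.576, 0.025, 1.437, -0.015, 1.129, -0.057], TCP at [0.198, -0.645, 0.231] pointing down, gripper open.
Joint ranges: [-2.76, 2.76], [-0.34, 2.15], [-1.52, 1.57], [0.19, 2.46], [-1.09, 4.23], [0.17, 1.99], [-2.82, 2.82]. Speed limits (rad/s): [2.22, 2.22, 3.01, 3.01, 3.14, 3.14, 3.14].

## Interface

Orientations are given as a unit quaternion [x, y, z, w].
In Python, from bench import manip gives the robot as it stands. Calls block until the motion is done:
- manip.move_to(position, orientation): joint-space move of the TCP to a pose.
- manip.line_to(position, max_speed=0.15, ori=None, f_stop=None): straight line of the TCP; ori=None keeps the orientation; max_speed is the mean speed in m/s. With f_stop (N) it stops when the force on the tool has changed by that much, and returns True; else False.
- manip.goto_joints(angles): joint-space move.
- manip.gripper_to(opening, force=None): finger opening in m; force is the grip in N (None keeps the last); returns when the fingers have stopped.
- manip.pause(seconds).
- manip.ik(position, orientation): joint angles nearest the present ones, or None.
- manip.snapshot(name): name is "scene" or "top"; returns the picture (420x560x3 uint8, blue, green, red); there is no depth.
- manip.calibration(name): a dict with "fovy" (degrees; the focal length in pixels is half the picture's height over the tangent of half this angle, whatever the lens; pixels are square), "cx", "cy" (the principal point, pixels), "T" (4x4, takes a point from camera to world coordinates). Camera axes: x right, y down, z forward; pixel columns grow to the right and rows downward; lengths in m; the calibration is good to about 2 mm. A picture is of the moment at which its call begins. calibration takes no time and is no camera call.
A pose or a line that the arm cannot do raises manip.IKError and nothing moves.
- manip.job_done(): hands the job in; it is judged then, once.
Readings, each from a call of its own:
- manip.read_time(): time.
- manip.read_joint_positions(): joint angles.
- manip.read_qvel(): joint speeds.
- manip.read_effort(): joint torques, N m.
- manip.read_tcp_pos(): TCP position.
- manip.read_ee_rot(): TCP orientation.
- manip.read_ft_force(): force on the tool from outside, world axes, zero at the start.
- manip.read_moment(): the same for the moment, N m.
- manip.read_width(): finger opening in m.
- manip.read_finger_force(): force on a finger pad.
Only numpy, scipy, OpenCV 4.12 (cv2) and the standard library are available. Lean on these libraries where they do the work, as an engineer would, in place of code of your own. Each camera call takes 0.05 s, during which the arm holds its last target. There are 200 camera calls.

## Task

Lock the chocolate bin for the night: the lid is shut but not yet bolted, and the foot of the bolt (the one with the red pull) is caught behind a small brass bump. Raise the bolt by its pull until the foot clears the bump, slide it all the way towards the clear lid so the rod goes through the lid's keeper, then let it settle fully down on the far side of the bump and let go. Leave the goods standing around the bin where they are.

Things in the scene. Friction and masses are not known exactly. Their poses are not given: they have to be found in the camera images.
- pull (a point): Grasp point on the bolt's red pull, a block 12 mm thick (x), 24 mm wide (y), standing square out of the bin's sloping face; its end is 16 mm beyond this point, the steel plate 50 mm below it (along z) with the bolt down. Moves with the bolt. Axes: x up the slope, y along the travel to the lid, z out of the face, leaning 30 deg from vertical towards the robot. 30 mm free either side; come in along -z.
- home (a point): Where the pull's grasp point (pull) is when the bolt is fully home and down. Fixed on the bin, same axes as pull; the bin may stand turned up to 17 degrees either way.
- bolt_slide (a joint): Travel of the bolt along y towards the lid, m: 0 to 0.040, a stop at each end; starts at 0 to 0.004. Its red foot (14 mm wide, on the pull's down-slope side, reaching down to the plate) is barred by the brass bump, so with the bolt down it can stand only at 0 to 0.005 (unlocked) or 0.035 to 0.040 (home). About 1 N of friction; stays where it is left.
- bolt_lift (a joint): Lift of the whole bolt (pull, rod and foot) straight out of the sloping face along z, m: 0 is down on the plate, 0.022 its upper stop; more than 0.009 clears the bump. A light spring and its weight pull it down with 4 to 7 N; released, it drops by itself.
- bump_top (a point): Centre of the top of the fixed brass bump on the plate: 9 mm high, 16 mm wide along the travel (y), 26 mm up the slope (x). Same axes as pull.
- keeper (a point): Top centre of the lid's keeper, a steel staple 28 mm (x) by 8 mm (y), 46 mm high off the plate, that the bolt's rod (12 mm thick, along y, its centre 38 mm below the pull's point) enters when home. Two like staples guide the rod, 38 mm and 178 mm from this one towards -y. Same axes as pull.
- lamp (a point): Middle of the lamp tube, 14 mm thick, level and parallel to the bolt's travel, above the face: 22 mm behind and about 105 mm higher than the pull's point with the bolt down, so that a tool pointing straight down at the pull strikes it.
- bin: The pick-and-mix bin, fixed to the table: brown case 200 mm deep (x), 400 mm wide (y), its face sloping up from 60 mm high at the front to about 170 mm at the back; clear lid over its +y half, the bolt on the wooden -y half; two lamp posts 255 mm high, 206 mm either side. Origin at the centre of its underside; -x faces the robot.
- gift_box: Bystander: flat blue gift box with yellow ribbon, 90 x 140 x 30 mm, lying in front of the bin. Origin under its centre.
- scoop: Bystander: steel spoon with a wooden handle, 180 mm long, lying in front of the bin. Origin under its middle.
- jar: Bystander: amber glass jar with brass cap, 76 mm across, 120 mm high, beside the bin. Origin under its centre.
- tin: Bystander: red tin, 84 mm across, 75 mm high, beside the bin. Origin under its centre.
- mug: Bystander: white cup, 76 mm across, 85 mm high, beside the bin. Origin under its centre.
- bar_stack: Bystander: block of four wrapped chocolate bars, 75 x 50 x 44 mm, beside the bin. Origin under its centre.

How it is judged:
On the way, in this order (a step that is already met when the one before it is completed fails the run):
1. the bolt is lifted clear of the bump, still on the unlocked side (value of joint bolt_lift above 0.0085 m and value of joint bolt_slide below 0.02 m), for 0.1 s.
2. the bolt, still raised, is slid across to the lid's side (value of joint bolt_slide above 0.022 m and value of joint bolt_lift above 0.0075 m), for 0.05 s.
At the end, for the whole second after the job is handed in: The bolt stands at 34 mm or more of its 40 mm travel, down within 3 mm of the plate (on the lid's side of the bump), and each of the six bystanders is within 30 mm of where it started (value of joint bolt_slide above 0.034 m and value of joint bolt_lift between -0.003 and 0.003 m and distance of each of gift_box, scoop, jar, tin, mug, bar_stack from where it was at the start of the episode below 0.03 m); the robot touches nothing.
It fails at once if a bystander is pushed more than 30 mm or tipped over (distance of any of gift_box, scoop, jar, tin, mug, bar_stack from where it was at the start of the episode above 0.03 m or angle between any of gift_box, scoop, jar, tin, mug, bar_stack's own z axis and vertical above 0.6 rad).
It also fails if it takes over 32 s, if anything falls off the work surface, if the arm or the gripper's body presses on something with over 40 N, if the wrist force passes 120 N, or if a joint passes its speed limit or range.

## Working session

There is one attempt and no reset: what is moved stays moved. The work goes in short steps, each a Python script; the robot and the scene stay as the last script left them, time stands still between calls to the robot, and variables do not carry over. Pictures are saved under pics/ and viewed, at most 10 in all, crops included, and the job is handed in when it is done.

```bash
mkdir -p pics; ls; python3 - <<'E'
from bench import manip
import cv2
for n in("scene","top"):
    cv2.imwrite(f"pics/{n}0.png",manip.snapshot(n)); print(n,manip.calibration(n))
print(manip.grip_point_offset,manip.read_ee_rot(),manip.read_time(),manip.read_width())
E
```

```text
pics
scene {'fovy': 48.775733679000204, 'cx': 280.9864214811337, 'cy': 207.29161943604927, 'T': array([[ 0.0503771 ,  0.74053681, -0.67012489,  1.26918671],
       [ 0.99868398, -0.04381173,  0.0266616 ,  0.05311299],
       [-0.00961543, -0.67058613, -0.74176936,  0.97491215],
       [ 0.        ,  0.        ,  0.        ,  1.        ]])}
top {'fovy': 48.2649378296646, 'cx': 278.06440324903184, 'cy': 204.0257488432437, 'T': array([[ 0.02187156, -0.98977713,  0.14093571,  0.41612024],
       [-0.99972618, -0.02282539, -0.00515466,  0.07148242],
       [ 0.00831888, -0.14078438, -0.99000533,  1.21488803],
       [ 0.        ,  0.        ,  0.        ,  1.        ]])}
0.0187 [ 9.88935568e-01  1.48343847e-01 -1.56925451e-04 -7.21788508e-04] 0.1 0.08531865513187692
```

View pics/scene0.png

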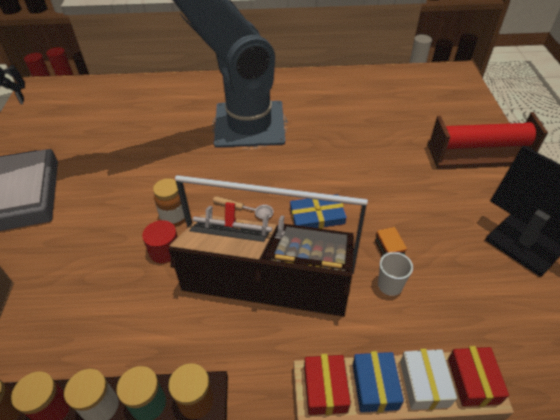

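View pics/top0.png

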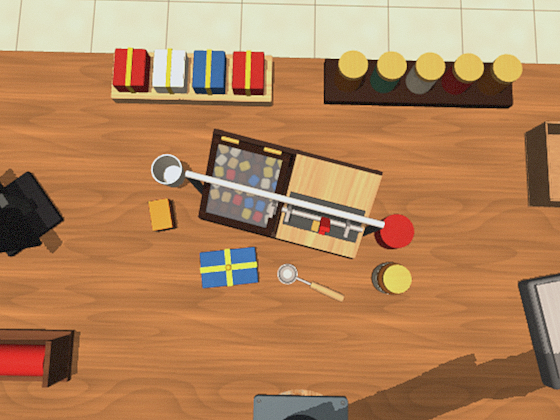

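The bin stands at about (290,195) in the top view, turned clockwise. The red pull is near (323,225) in the top view and (230,213) in the scene view. The lamp is the white bar. I'll zoom in on both.

```bash
python3 - <<'E'
import cv2,numpy as np
s=cv2.imread("pics/scene0.png")[170:320,160:380]; t=cv2.imread("pics/top0.png")[120:270,180:400]
cv2.imwrite("pics/z.png",np.vstack([cv2.resize(a,(800,545),interpolation=cv2.INTER_CUBIC)[:h] for a,h in((s,300),)]+[cv2.resize(t[50:],(800,364),interpolation=cv2.INTER_CUBIC)[:300]]))
for n in("scene","top"):
    im=cv2.imread(f"pics/{n}0.png"); h=cv2.cvtColor(im,cv2.COLOR_BGR2HSV)
    m=(((h[...,0]<6)|(h[...,0]>174))&(h[...,1]>170)&(h[...,2]>90)).astype(np.uint8)
    k,l,st,c=cv2.connectedComponentsWithStats(m)
    print(n,[(st[i].tolist(),c[i].round(1).tolist()) for i in range(1,k) if 8<st[i][4]<400])
E
```

```text
scene [([48, 49, 15, 6, 69], [54.5, 51.4]), ([26, 54, 14, 7, 61], [32.4, 56.8]), ([225, 203, 10, 23, 201], [229.3, 213.3])]
top [([319, 217, 11, 18, 154], [324.1, 225.4])]
```

View pics/z.png

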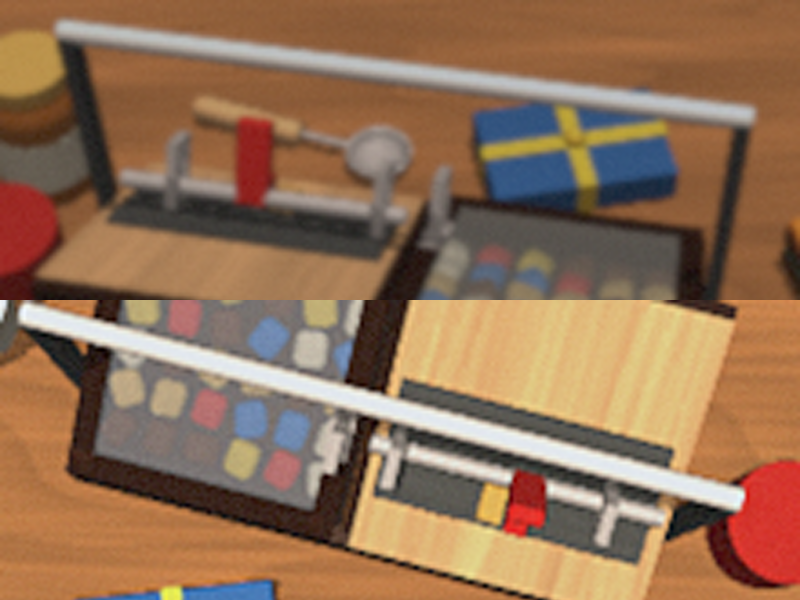

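The scene crop shows the pull's upslope face at zoom (237–272, 118–203), with guide tops near (180,135) and (382,168) and the lamp ends at (58,28) and (753,113). The top crop shows the pull's end/back edge at about (528,500) and the lamp ends at (25,313) and (740,498). The brass bump lies on the +y side of the foot. Next I'll triangulate.

```bash
cat > h.py <<'E'
import numpy as np
from bench import manip
from scipy.spatial.transform import Rotation as R
def ray(n,u,v):
    c=manip.calibration(n); f=210/np.tan(np.radians(c["fovy"]/2)); T=c["T"]
    d=T[:3,:3]@[(u-c["cx"])/f,(v-c["cy"])/f,1]; return T[:3,3],d/np.linalg.norm(d)
def tri(s,t):
    (a,d),(b,e)=ray("scene",*s),ray("top",*t)
    k=np.linalg.lstsq(np.c_[d,-e],b-a,rcond=None)[0]; p,q=a+k[0]*d,b+k[1]*e
    return (p+q)/2,np.linalg.norm(p-q)
def axes(yaw): # columns: pull x,y,z in world
    return (R.from_euler("z",yaw)*R.from_euler("y",-np.pi/6)).as_matrix()
E
python3 - <<'E'
from h import *
np.set_printoptions(precision=4,suppress=True)
z=3.636
S=lambda u,v:(160+u/z-.36,170+v/z-.36)
T=lambda u,v:(180+u/z-.36,170+(v-300)/z-.36)
pts=dict(lampR=((58,28),(740,498)),lampL=((753,113),(25,313)),pullend=((256,122),(527,501)),
 guideR=((180,137),(604,541)),guideL=((382,170),(389,486)),keeper=((442,170),(327,470)))
P={}
for k,(s,t) in pts.items():
    P[k],r=tri(S(*s),T(*t)); print(k,P[k],r)
d=P["lampL"]-P["lampR"]; yaw=np.arctan2(-d[0],d[1]); g=P["guideL"]-P["guideR"]
print("lamp len",np.linalg.norm(d),"yaw",np.degrees(yaw),"guide yaw",np.degrees(np.arctan2(-g[0],g[1])),np.linalg.norm(g))
A=axes(yaw); pull=P["pullend"]-A@[.006,0,.016]; print("pull",pull)
for k in P: print(k,"in pull frame",(P[k]-pull)@A)
lm=(P["lampL"]+P["lampR"])/2; print("lamp horiz",(R.from_euler("z",-yaw).apply(lm-pull)))
for flip in (0,1):
    q=R.from_matrix(A@np.diag([1,-1,-1.])@np.diag([(-1.)**flip,(-1.)**flip,1]))
    for h in (.13,-.012): print(flip,h,manip.ik(pull+A@[0,0,h],q.as_quat()))
E
```

```text
lampR [ 0.5159 -0.1509  0.2559] 0.0004394283322454156
lampL [0.6129 0.2594 0.2572] 0.002238792755587767
pullend [ 0.5202 -0.0385  0.1683] 0.0015410745590236216
guideR [ 0.4992 -0.0923  0.134 ] 0.0004580715485412702
guideL [0.5318 0.0438 0.1284] 0.0023541015143847014
keeper [0.5404 0.0836 0.1355] 0.002580046900243494
lamp len 0.42157135684907004 yaw -13.300146944082147 guide yaw -13.455992546346883 0.1401114177828734
pull [ 0.5229 -0.0392  0.1514]
lampR in pull frame [ 0.0686 -0.1103  0.0811]
lampL in pull frame [0.0693 0.3113 0.0821]
pullend in pull frame [0.006 0.    0.016]
guideR in pull frame [-0.0181 -0.0572 -0.0097]
guideL in pull frame [-0.0206  0.0828 -0.0147]
keeper in pull frame [-0.0177  0.1235 -0.0081]
lamp horiz [0.0189 0.1005 0.1052]
0 0.13 [ 1.12    0.1104 -1.4237  2.3232  0.8593  0.4771 -2.7936]
0 -0.012 [-0.1449  0.3565  0.014   2.4064  2.1501  0.2091  2.2312]
1 0.13 [ 0.7803  0.0479 -1.0266  2.3277  0.7329  0.4076  0.4779]
1 -0.012 [ 0.7306  0.6194 -1.2913  2.3792  1.6061  0.8656 -0.3712]
```

The checks agree: guide spacing is 140.1 mm (140 expected), the lamp sits 19/105 mm from the pull (22/105 expected), and the two yaw estimates are −13.3° and −13.5°. I'll move via a waypoint on the robot side, clear of the lamp.

```bash
cat >> h.py <<'E'
A=axes(np.radians(-13.4)); PULL=np.array([.5229,-.0392,.1514])
Q=R.from_matrix(A@np.diag([-1.,1,-1])).as_quat()
at=lambda y=0,z=0,x=0: PULL+A@[x,y,z]
E
python3 - <<'E'
from h import *
np.set_printoptions(precision=3,suppress=True)
for w in ([.38,-.3,.33],[.42,-.25,.34],[.45,-.2,.36]):
    print(w,manip.ik(w,Q))
manip.gripper_to(.042,force=50)
manip.move_to([.38,-.3,.33],Q); print(manip.read_joint_positions(),manip.read_time())
try:
    manip.line_to(at(0,.12)); print("standoff",manip.read_joint_positions(),manip.read_tcp_pos()-at(0,.12))
except manip.IKError as e: print(e)
for y,z in((0,.12),(0,.06),(0,-.012),(0,.003),(.04,.003)): print(y,z,manip.ik(at(y,z),Q))
import cv2; cv2.imwrite("pics/s1.png",manip.snapshot("scene")); print(manip.read_time(),manip.read_width())
E
```

```text
[0.38, -0.3, 0.33] [ 1.2    0.006 -0.439  2.135 -0.465  0.589  2.433]
[0.42, -0.25, 0.34] [ 0.896 -0.023 -0.326  2.132 -0.331  0.556  2.146]
[0.45, -0.2, 0.36] [ 0.743 -0.05  -0.344  2.099 -0.178  0.579  1.855]
[ 1.2    0.006 -0.439  2.135 -0.465  0.589  2.433] 2.7333
standoff [ 0.777  0.084 -1.049  2.335  0.846  0.419  0.358] [-0. -0.  0.]
0 0.12 [ 0.776  0.084 -1.049  2.335  0.846  0.419  0.358]
0 0.06 [ 0.576  0.25  -0.913  2.372  1.314  0.459 -0.113]
0 -0.012 [ 0.471  0.439 -0.828  2.386  1.696  0.546 -0.463]
0 0.003 [ 0.477  0.397 -0.828  2.386  1.633  0.519 -0.409]
0.04 0.003 [ 0.399  0.423 -0.874  2.359  1.566  0.6   -0.43 ]
5.7917 0.0420507863383118
```

View pics/s1.png

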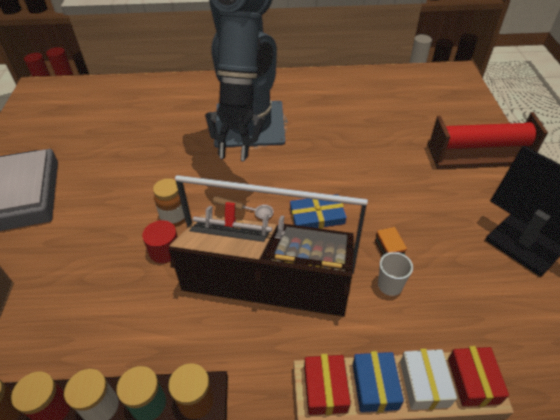

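The gripper stands above and in front of the pull, at about (235,150), with its fingers spread along y. The bystanders haven't moved. I'll descend and check before gripping.

```bash
python3 - <<'E'
from h import *
import cv2
print(manip.line_to(at(0,.03)),manip.line_to(at(0,-.012),max_speed=.04,f_stop=6))
print(manip.read_tcp_pos()-at(0,-.012),manip.read_ft_force(),manip.read_time())
s=manip.snapshot("scene")[130:260,160:340];t=manip.snapshot("top")[150:280,240:420]
cv2.imwrite("pics/s2.png",np.vstack([cv2.resize(i,(414,299)) for i in(s,t)]))
E
```

```text
False False
[-1.86137117e-05  3.08094417e-05  2.02019842e-04] [ 0.00862061 -0.33501355  0.18966999] 7.8167
```

View pics/s2.png

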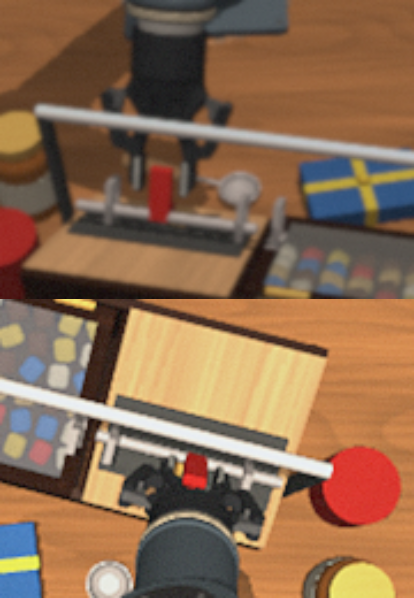

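The fingers straddle the pull: in the scene view the tips are at (137,187) and (187,192), either side of the red block at (161,193). I'll grip and lift.

```bash
python3 - <<'E'
from h import *
import cv2
manip.gripper_to(.0,force=50)
print("w",manip.read_width(),manip.read_finger_force())
f0=manip.read_ft_force()
print(manip.line_to(at(0,-.012+.016),max_speed=.04))
print("w",manip.read_width(),manip.read_finger_force(),(manip.read_ft_force()-f0)@A,manip.read_time())
s=manip.snapshot("scene")[130:260,160:340];t=manip.snapshot("top")[150:280,240:420]
cv2.imwrite("pics/s3.png",np.vstack([cv2.resize(i,(414,299)) for i in(s,t)]))
E
```

```text
w 0.022925477994608284 49.64073121547699
False
w 0.02346774725432413 49.15880620479584 [  0.48265408   1.1737442  -11.77455886] 8.7583
```

View pics/s3.png

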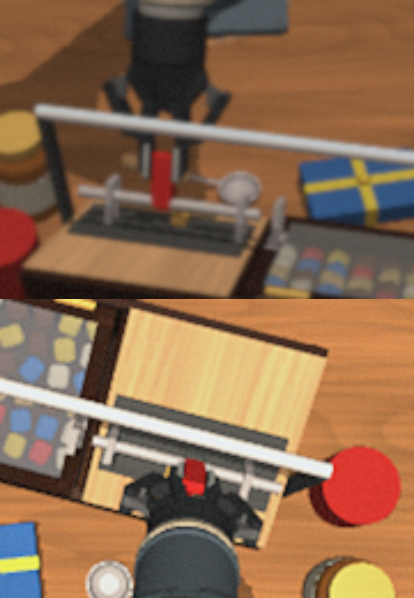

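The bolt rose: the rod is up in its guides and the bump shows at (180,217) in the scene crop. Width is steady at 23 mm. Next I'll slide to the stop, lower and release.

```bash
python3 - <<'E'
from h import *
import cv2
y0=(manip.read_tcp_pos()-PULL)@A
print(y0,manip.line_to(at(.043,.004),max_speed=.04,f_stop=12))
p=(manip.read_tcp_pos()-PULL)@A; print(p,manip.read_ft_force()@A,manip.read_width())
print(manip.line_to(at(p[1]-.0005,-.0115),max_speed=.04,f_stop=14))
p=(manip.read_tcp_pos()-PULL)@A; print(p,manip.read_ft_force()@A,manip.read_time())
s=manip.snapshot("scene")[130:260,160:340];t=manip.snapshot("top")[150:280,240:420]
cv2.imwrite("pics/s4.png",np.vstack([cv2.resize(i,(414,299)) for i in(s,t)]))
E
```

```text
[ 7.09136587e-05 -3.63036055e-05  3.90371367e-03] True
[4.04825405e-05 3.65689546e-02 3.36201561e-03] [ 2.10668123 -0.69990671 -5.66331902] 0.022746838335847033
True
[ 8.81876807e-05  3.65203470e-02 -1.18653236e-02] [ 1.3913199  -1.77534386 10.84392713] 10.1917
```

View pics/s4.png

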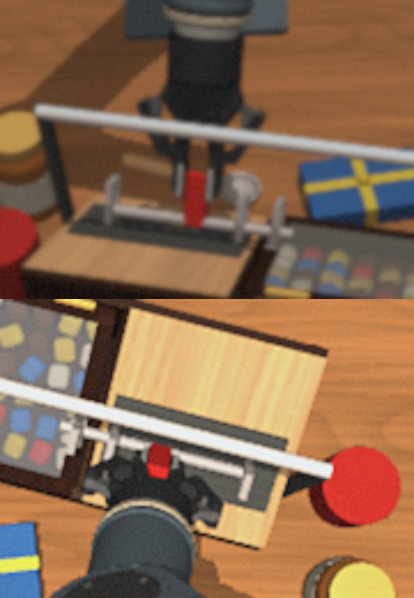

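The rod now passes through the keeper at (280,230) in the scene view, and the bolt is back at its original height. I'll release, retreat and verify.

```bash
python3 - <<'E'
from h import *
import cv2
p=(manip.read_tcp_pos()-PULL)@A
manip.gripper_to(.036)
print(manip.line_to(at(p[1],.02),max_speed=.05),manip.line_to(at(p[1],.13)),manip.read_ft_force(),manip.read_time())
a,b=manip.snapshot("scene"),manip.snapshot("top")
cv2.imwrite("pics/a.png",a);cv2.imwrite("pics/b.png",b)
cv2.imwrite("pics/s5.png",np.vstack([cv2.resize(i,(414,299)) for i in(a[130:260,160:340],b[150:280,240:420])]))
E
```

```text
False False [-0.93969657 -0.48770611 -0.11693349] 12.25
```

View pics/s5.png

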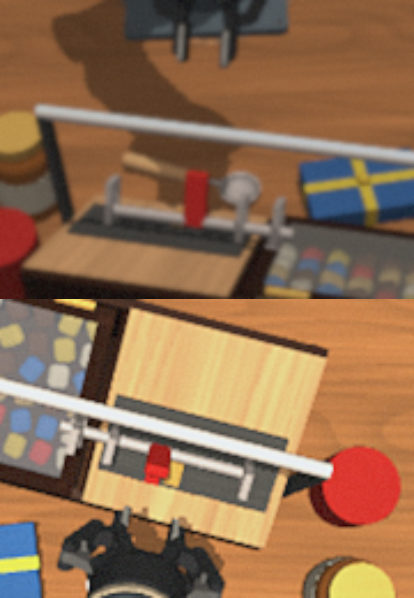

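The bolt is home: the pull is on the lid's side, the bump shows to the right of the foot at (175,475) in the top view, and the rod is down and through the keeper. The gripper is clear and the goods are where they were.

```bash
python3 -c "
from bench import manip
print(manip.job_done())"
```

```text
the job is handed in; nothing more can be done
None
```

The bolt is lifted over the bump, slid through the lid's keeper, settled down and let go; the goods look unmoved, and I handed the job in just after 12.25 s on the robot's clock (the verdict was not shown).

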